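# Clip a drinking flask onto its bracket loop

### The arm

A 6-joint arm with a two-finger parallel gripper is mounted at the origin on the work surface. World frame = base frame: x ahead of the robot, y to its left, z up, the work surface at z = 0. Lengths are in m, angles in degrees, forces in N, time in s.
With the tool pointing down it reaches from about 0.275 to 0.775 m from the base axis. Payload 14.6 kg.
Tool frame: the origin (TCP) lies midway between the tips of the shut fingers; the grasp point (between the pads) lies 19 mm behind it; x points along the fingers, y is the direction in which the jaws open and shut, and the axes are right-handed (so a half turn about x gives the same grasp; the last joint's range is limited). The gripper opens to 85 mm and grips with 20 to 120 N. Pads are 22 mm wide; open, the fingers measure 114 mm over their backs; the gripper's body (76 mm by 85 mm) begins 54 mm behind the grasp point. The pads swing forward as they close: fully open they stand 13 mm farther back than shut.
Start: joints at [-80.346, 15.075, -2.767, 72.158, 0, 81.102], TCP at [0.167, -0.498, 0.231] pointing down, gripper open.
Joint ranges: [-151.79, 151.79], [-50.71, 97.33], [-67.44, 78.34], [-121.81, 120.89], [-77.56, 73.72], [-180, 180]. Speed limits (degrees/s): [108.29, 108.29, 147.25, 159.86, 180, 180].

### API

Orientations are given as a 3x3 rotation matrix whose columns are the frame's x, y, z axes.
In Python, from workcell import r, snapshot, close_job gives the robot as it stands.
- The arm moves only by the tool step_arm, never from a script. Its argument "steps" is text: rows parted by semicolons, each of 6 numbers parted by spaces: the shift along the tool's x, y, z in mm, then the turn, a rotation vector about the tool's x, y, z in degrees. A call has 1 to 5 rows; each row shifts and turns the commanded pose from where the row before left it, along the tool's axes as they then stand; what a row does not reach is not made up. A row lasts 1/12 s, in which the tool goes at most 41.7 mm and 7.16 degrees, less where a joint would pass 70% of its speed; a pose out of reach is approached as far as the arm can. A call with a gripper value outside its range is refused whole. "grip" is the closure, from -1 (fully open) to 1 (shut), so that 0 is half open, set as the call begins (left out, the last holds). The fingers move at their own pace and stop on an object; "newtons" is the grip in N (left out, the last holds). Time passes only in rows, so rows that do not move let the fingers close. It gives the time, the measured TCP pose, the force and the opening at its end, in the units of the state.
- r.read_state(): the state, without advancing time (a new reading comes with each control period).
- snapshot(name): name is "side" or "top"; returns a dict with "color" (480x640x3 uint8, red, green, blue), "range_z" (480x640 float32, m along the optical axis (not along the pixel's ray), 0 where there is no reading), "mtx" (3x3 intrinsics, pixels), "k1" (the pictures are not rectified: a ray, as slopes to the right and down, at radius r is drawn at 1 + k1 r^2 times it, then the intrinsics apply), "origin" and "rotation" of the camera in the world. Camera axes: x right, y down, z forward; pixel columns grow to the right and rows downward; lengths in m; the calibration is good to about 2 mm. A picture is of the moment at which its call begins.
- close_job(): hands the job in, once; it reports no verdict.
The state is a dict: "t": time; "joint_pos": joint angles; "joint_velocities": joint speeds; "joint_torque": joint torques, N m; "eef_pos": TCP position; "eef_rot": TCP orientation; "force": force on the tool from outside, world axes, zero at the start; "torque": the same for the moment, N m; "grip_width": opening from 0.0 (shut) to 1.0 (fully open).
Only numpy, scipy, OpenCV 4.12 (cv2) and the standard library are available. Lean on these libraries where they do the work, as an engineer would, in place of code of your own. Each camera call takes 0.05 s, during which the arm holds its last target.

### The job

Hang the green drinking flask on the steel loop of the cup stand by the snap hook on its cap: take it by the hook's black grip tab, press the hook's sprung gate against the loop's front bar until the bar slips in and the gate springs shut, then lower the flask until it hangs from the loop and let go. Never force it: the gate gives way under a gentle push, and 14 N on it is too much; set the weight down softly, and leave the other things on the counter undisturbed.

Things in the scene. Friction and masses are not known exactly. Their poses are not given: they have to be found in the camera images.
- flask: Green flask, 60 mm across, about 0.26 kg, standing upright; origin at the centre of its underside. z up, x towards the gate side of the hook on its cap, y across the hook's thickness. The hook lies in the x-z plane: spine at the back (inner face at x = -11 mm), crown on top, nose (its inner face at x = 4 mm) and gate in front.
- hook_grip (a point): Centre of the black grip tab on top of the hook, 222 mm above the flask's underside; flask's axes. Tab 32 mm long (x), 12 mm thick (y), 20 mm tall. Grasp it across the 12 mm from above. The crown under it (48 mm long, 12 mm thick) lets fingertips reach 20 mm below this point, but no lower: there the loop's bar ends up when the flask hangs.
- gate_mouth (a point): Point on the orange gate's outer (+x) face where the loop's bar should meet it, 38 mm below and 23 mm in front (+x) of hook_grip; flask's axes. The fixed nose ends 6 mm above it. A bar centred from 2 mm above to 3 mm below this height goes in; over 3 mm above hits the nose, over 6 mm below may jam. Gate hinge: 29 mm below this point, 3 mm inwards.
- hook_seat (a point): Middle of the underside of the hook's crown, 24 mm below hook_grip and 14 mm above gate_mouth; flask's axes. It rests on the top of the loop's bar when the flask hangs.
- gate (a joint): Gate of the snap hook: 0 rad shut, grows inwards. Pushing it on a bar takes 2 to 3 N, rising to about 9 N, at the end mostly pressing the flask down; after 24 to 30 mm of travel from first contact the bar slips over the gate's tip (at about 0.65 rad), the force vanishes and a spring shuts the gate. Some 3 to 8 mm further the bar meets the rigid spine: 14 N within 4 mm.
- stand: Cup stand screwed to the counter: dark round base 150 mm across, steel post 18 mm thick on the origin (underside centre of the base), 261 mm tall with clamp block and brass thumbscrew, two short cup pegs to the back at 150 to 180 mm height. z up; a steel loop stands out to -x near the top.
- loop_height (a point): Point on the post's axis at the height of the loop (235 mm); stand's axes. The loop is a rigid level ring of 6 mm rod, 76 mm wide (y), 50 mm deep, its centre line at this height. Its front bar is straight for 56 mm along y, centred. How far out it is clamped is not measured: the bar's centre lies anywhere from 62 to 132 mm to -x of this point.
- sugar_jar: glass sugar jar with wooden lid, 62 mm across, 92 mm tall, origin at its underside; leave it alone
- blue_mug: blue mug, 74 mm across, 88 mm tall, origin at its underside; leave it alone
- mug_a: white mug on the tray, 92 mm tall, origin at its underside; leave it alone
- mug_b: brown mug on the tray, 92 mm tall, origin at its underside; leave it alone
- glass_a: drinking glass on the tray, 95 mm tall, origin at its underside; leave it alone
- glass_b: drinking glass on the tray, 95 mm tall, origin at its underside; leave it alone
- spoon: spoon, 150 mm long, lying on the counter; leave it alone

How it is judged (in metres and radians):
On the way, in this order (a step that is already met when the one before it is completed fails the run):
1. the flask is lifted off the counter (height (world z) of hook_grip above 0.245 m), for 0.1 s.
2. the loop presses the gate open (value of joint gate above 0.35 rad and contact force between flask and stand above 0.8 N), for 0.05 s.
3. the gate has sprung shut with the loop's bar inside the hook (z of hook_seat in the frame of stand between 0.226 and 0.262 m and y of hook_seat in the frame of stand between -0.035 and 0.035 m and x of hook_seat in the frame of stand between -0.146 and -0.045 m and value of joint gate below 0.1 rad), for 0.2 s.
At the end, for the whole second after the job is handed in: The flask hangs still (under 0.08 m/s) and upright (within 0.25 rad) from the loop alone: crown seat 230 to 246 mm above the counter, within 35 mm of the loop's middle sideways and 45 to 146 mm in front of the post, more than 1 N on the stand, gate shut (under 0.1 rad) (z of hook_seat in the frame of stand between 0.23 and 0.246 m and y of hook_seat in the frame of stand between -0.035 and 0.035 m and x of hook_seat in the frame of stand between -0.146 and -0.045 m and value of joint gate below 0.1 rad and contact force between flask and stand above 1 N and angle between flask's own z axis and vertical below 0.25 rad and linear speed of flask below 0.08 m/s); the robot touches nothing.
It fails at once if the hook is forced: more than 14 N on the stand before the flask is lowered onto the loop (contact force between flask and stand above 14 N and z of hook_seat in the frame of stand above 0.242 m).
It fails at once if the flask is dropped or pressed down on the loop with more than 30 N (contact force between flask and stand above 30 N).
It fails at once if the robot pushes the stand with more than 25 N (contact force between any of the arm, the fingers and stand above 25 N).
It fails at once if the flask is tipped over (angle between flask's own z axis and vertical above 0.7 rad).
It fails at once if another thing on the counter is disturbed (moved more than 30 mm) (distance of any of sugar_jar, blue_mug, mug_a, mug_b, glass_a, glass_b, spoon from where it was at the start of the episode above 0.03 m).
It also fails if it takes over 64 s, if anything falls off the work surface, if the arm or the gripper's body presses on something with over 40 N, if the wrist force passes 120 N, or if a joint passes its speed limit or range.

## Working session

There is one attempt and no reset: what is moved stays moved. The work goes in short steps, Python scripts to look and compute and a tool call to move; the robot and the scene stay as the last step left them, time stands still between calls to the robot, and variables do not carry over. Pictures are saved under pics/ and viewed, and the job is handed in when it is done.

Besides the shell and the picture viewer there is one more tool, called after "Call:" by a JSON object that holds its "name" and its "arguments". step_arm: Moves the arm, as the interface text tells. Its arguments: {"type":"object","properties":{"steps":{"type":"string"},"grip":{"type":"number"},"newtons":{"type":"number"}},"required":["steps"]}

```bash
ls; mkdir -p pics; python3 - <<'E'
from workcell import r,snapshot
import cv2,numpy as np
s=r.read_state()
print({k:np.round(v,3).tolist() for k,v in s.items()})
for n in("side","top"):
    d=snapshot(n); cv2.imwrite(f"pics/{n}0.png",d["color"][:,:,::-1]); np.savez(f"{n}0.npz",**d)
    print(n,d["mtx"],d["k1"],d["origin"],d["rotation"])
E
```

```text
pics
{'t': 0.0, 'joint_pos': [-80.347, 15.101, -2.804, 72.159, 0.001, 81.101], 'joint_velocities': [0.04, -0.059, 0.069, 0.003, -0.02, 0.015], 'joint_torque': [-0.003, -63.761, 38.457, 0.014, -0.0, -0.0], 'eef_pos': [0.167, -0.497, 0.231], 'eef_rot': [[-0.0, 0.318, -0.948], [0.001, -0.948, -0.318], [-1.0, -0.001, -0.0]], 'force': [-0.467, -0.279, -0.457], 'torque': [0.024, 0.054, -0.029], 'grip_width': 0.999}
side [[603.37246211   0.         315.67578639]
 [  0.         603.37246211 242.56155122]
 [  0.           0.           1.        ]] -0.1637449863943157 [0.14646469 0.64648506 0.99968358] [[-0.82264318 -0.42805182  0.37420562]
 [-0.56846455  0.60731082 -0.55499696]
 [ 0.01030833 -0.66928709 -0.74293238]]
top [[577.72259583   0.         317.07109191]
 [  0.         577.72259583 240.87496867]
 [  0.           0.           1.        ]] -0.05701493224163535 [0.49660952 0.01207787 1.25883679] [[-6.48321969e-03 -9.98398519e-01  5.61993341e-02]
 [-9.99978791e-01  6.43805833e-03 -9.84607397e-04]
 [ 6.21215976e-04 -5.62045255e-02 -9.98419083e-01]]
```

View pics/side0.png

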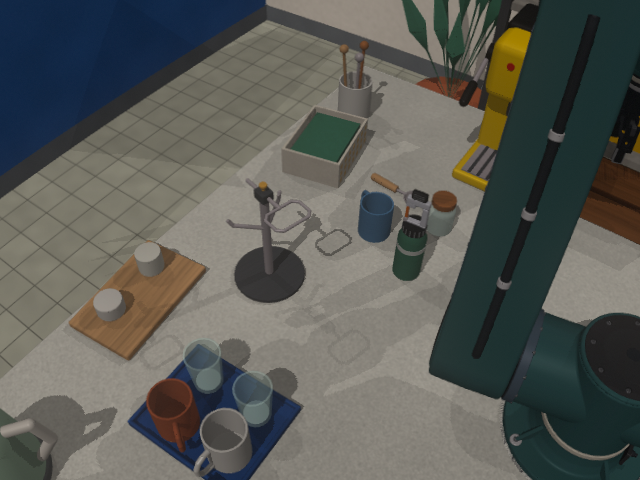

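View pics/top0.png

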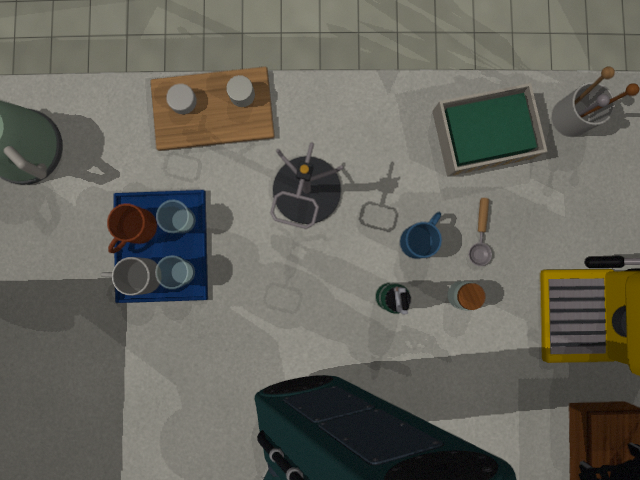

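The side picture shows the flask at (408,250), the stand post at (267,230) and the loop at (290,215). The top picture shows the flask at (393,298), the post at (305,170) and the loop's front bar at about (295,224). Next I zoom in and get positions.

```bash
cat > h.py <<'E'
import numpy as np,cv2
def load(n): return dict(np.load(n))
def rays(d,uv):
    K=d["mtx"]; k=float(d["k1"])
    p=(np.asarray(uv,float).reshape(-1,2)-K[:2,2])/[K[0,0],K[1,1]]
    return cv2.undistortPoints(np.asarray(uv,float).reshape(-1,1,2),K,np.array([k,0,0,0,0.])).reshape(-1,2)
def cloud(d):
    h,w=d["range_z"].shape; u,v=np.meshgrid(np.arange(w),np.arange(h))
    s=rays(d,np.stack([u,v],-1).reshape(-1,2)); z=d["range_z"].reshape(-1,1)
    P=np.hstack([s*z,z])@d["rotation"].T+d["origin"]; P[z[:,0]==0]=np.nan
    return P.reshape(h,w,3)
def at_z(d,uv,z):
    s=rays(d,uv); D=np.hstack([s,np.ones((len(s),1))])@d["rotation"].T
    return d["origin"]+D*((z-d["origin"][2])/D[:,2])[:,None]
def proj(d,P):
    c=(np.asarray(P,float).reshape(-1,3)-d["origin"])@d["rotation"]; s=c[:,:2]/c[:,2:]
    s=s*(1+d["k1"]*(s**2).sum(1,keepdims=True)); return s*[d["mtx"][0,0],d["mtx"][1,1]]+d["mtx"][:2,2]
E
python3 - <<'E'
from h import *
for n,(a,b,c,e),f in(("top",(250,140,430,320),3.3),("side",(220,160,460,320),3.3)):
    d=load(n+"0.npz"); 
    cv2.imwrite(f"pics/{n}0z.png",cv2.resize(d["color"][b:e,a:c,::-1],None,fx=f,fy=f,interpolation=cv2.INTER_CUBIC))
    P=cloud(d)
    # stand loop region
    m=(P[...,2]>.215)&(P[...,2]<.32)
    m[:b]=0;m[e:]=0;m[:,:a]=0;m[:,c:]=0
    Q=P[m]
    np.set_printoptions(precision=3,suppress=True)
    print(n,len(Q))
    v,u=np.nonzero(m)
    for i in range(0,len(Q),max(1,len(Q)//60)): print(u[i],v[i],Q[i],d["color"][v[i],u[i]])
E
```

```text
top 1002
311 143 [0.73  0.021 0.238] [107 100 102]
311 147 [0.722 0.021 0.24 ] [105  99 100]
312 150 [0.717 0.019 0.239] [114 110 106]
309 154 [0.711 0.025 0.232] [108 102 103]
310 157 [0.705 0.023 0.236] [62 59 60]
302 161 [0.696 0.037 0.245] [40 41 42]
309 162 [0.696 0.025 0.235] [54 51 52]
301 164 [0.691 0.039 0.242] [43 45 45]
302 165 [0.685 0.036 0.262] [117  87  37]
302 166 [0.684 0.037 0.261] [143 105  29]
302 167 [0.682 0.037 0.262] [144 104  29]
302 168 [0.68  0.037 0.262] [146 106  32]
302 169 [0.679 0.037 0.259] [148 109  35]
302 170 [0.677 0.037 0.26 ] [152 112  36]
302 171 [0.675 0.037 0.262] [156 115  36]
302 172 [0.674 0.037 0.258] [128  94  32]
302 173 [0.674 0.037 0.245] [74 58 37]
302 174 [0.673 0.037 0.243] [42 39 42]
302 175 [0.67  0.037 0.246] [42 42 44]
302 176 [0.669 0.037 0.247] [42 42 44]
304 177 [0.667 0.033 0.246] [42 43 43]
307 178 [0.665 0.028 0.248] [44 44 46]
302 180 [0.662 0.037 0.241] [107 101 102]
303 182 [0.659 0.035 0.24 ] [75 70 72]
300 186 [0.652 0.041 0.239] [115 109 109]
302 189 [0.647 0.037 0.237] [62 59 60]
280 192 [0.642 0.076 0.238] [91 85 
[... 3315 characters left out ...]
83 232 [0.593 0.086 0.233] [83 79 76]
455 286 [0.283 0.066 0.287] [51 57 58]
454 290 [0.282 0.068 0.28 ] [38 46 49]
456 293 [0.273 0.09  0.304] [37 52 52]
453 296 [0.276 0.091 0.295] [35 48 46]
457 298 [0.269 0.093 0.298] [36 52 51]
450 301 [0.288 0.048 0.226] [33 35 34]
450 303 [0.276 0.095 0.282] [34 47 46]
448 305 [0.287 0.058 0.228] [39 39 37]
458 306 [0.263 0.096 0.286] [36 52 51]
454 308 [0.267 0.097 0.279] [37 53 51]
449 310 [0.273 0.099 0.271] [36 50 49]
457 311 [0.262 0.098 0.277] [36 53 50]
450 313 [0.27  0.101 0.268] [37 52 51]
457 314 [0.26  0.099 0.271] [36 52 51]
448 316 [0.271 0.102 0.261] [37 52 51]
454 317 [0.262 0.101 0.265] [36 52 50]
443 319 [0.282 0.083 0.221] [34 37 35]
```

View pics/top0z.png

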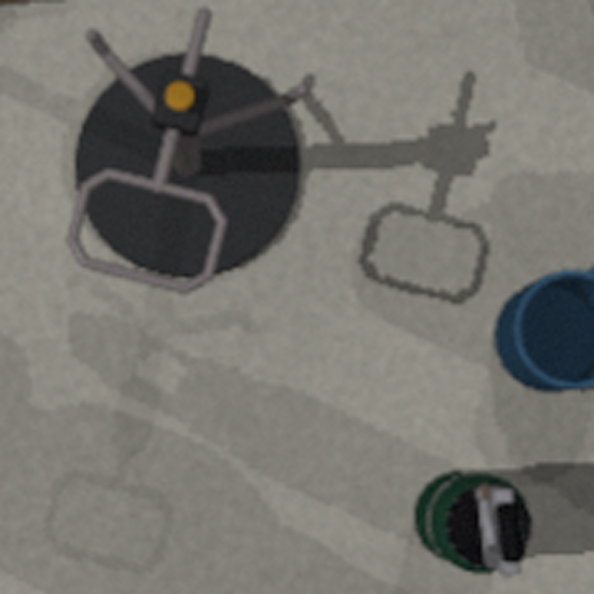

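View pics/side0z.png

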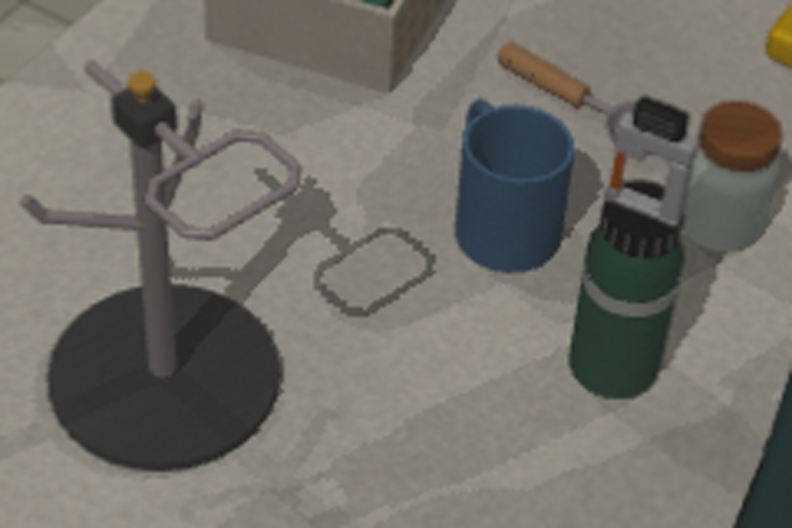

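```bash
python3 - <<'E'
from h import *
np.set_printoptions(precision=4,suppress=True)
for n in("top","side"):
    d=load(n+"0.npz"); P=cloud(d); C=d["color"].astype(int)
    u,v=np.meshgrid(np.arange(640),np.arange(480))
    # loop pts: project rays to z=.238
    win=(P[...,0]>.56)&(P[...,0]<.66)&(P[...,1]>0)&(P[...,1]<.11)&(P[...,2]>.222)&(P[...,2]<.25)
    uv=np.stack([u[win],v[win]],-1); Q=at_z(d,uv,.236)
    # rod pixels
    post=P[(P[...,0]>.63)&(P[...,0]<.72)&(P[...,1]>-.01)&(P[...,1]<.07)&(P[...,2]>.252)&(P[...,2]<.27)]
    c=post.mean(0); print(n,"screw",c,"z loop",np.nanmedian(P[win][:,2]))
    th=-15
    for it in range(6):
        t=np.radians(th); ex=np.array([np.cos(t),np.sin(t)]); ey=np.array([-ex[1],ex[0]])
        L=(Q[:,:2]-c[:2]); lx=L@ex; ly=L@ey
        xm=np.percentile(lx,3); s=(lx<xm+.008)&(abs(ly)<.024)
        p=np.polyfit(ly[s],lx[s],1); th-=np.degrees(np.arctan(p[0]))
    print(" theta",th,"bar lx",lx[s].mean(),"spread",np.percentile(lx[s],[2,98]),"ly range",ly.min(),ly.max(),"back",np.percentile(lx,99))
    b=c[:2]+ex*lx[s].mean(); print(" bar centre",b, "ex",ex)
    # tab
    dark=(C.max(-1)<75)
    m=(P[...,2]>.223)&(P[...,2]<.245)&(P[...,0]<.5)&(P[...,0]>.4)&(P[...,1]<-.11)&(P[...,1]>-.18)
    mt=m&dark; uvt=np.stack([u[mt],v[mt]],-1); Qt=at_z(d,uvt,.232)[:,:2].astype(np.float32)
    Qp=P[mt]; print(" tab n",len(Qt),"c",Qt.mean(0),"cloud",Qp.mean(0),"rect",cv2.minAreaRect(Qt*1000))
    w,V=np.linalg.eigh(np.cov(Qt.T)); a=V[:,1]*np.sign(V[0,1]); print(" axis ang",np.degrees(np.arctan2(a[1],a[0])))
    m2=(P[...,2]>.19)&(P[...,2]<.245)&(P[...,0]<.5)&(P[...,0]>.4)&(P[...,1]<-.11)&(P[...,1]>-.18)
    R=P[m2]; print(" hook",len(R),cv2.minAreaRect((R[:,:2]*1000).astype(np.float32)),R.mean(0)); w,V=np.linalg.eigh(np.cov(R[:,:2].T)); a=V[:,1]*np.sign(V[0,1]); print(" hook ang",np.degrees(np.arctan2(a[1],a[0])))
    # body
    g=(C[...,1]>C[...,0]+12)&(P[...,0]<.53)&(P[...,0]>.38)&(P[...,1]<-.08)&(P[...,1]>-.2)&(P[...,2]>.02)&(P[...,2]<.13)
    B=P[g][:,:2]; 
    from scipy.optimize import least_squares
    if len(B)>20:
        q=least_squares(lambda q:np.hypot(*(B-q).T)-.03,[B[:,0].mean(),B[:,1].mean()],loss="soft_l1",f_scale=.002).x; print(" body axis",q,len(B))
E
```

```text
top screw [0.6799 0.0328 0.261 ] z loop 0.23780643205556018
 theta -15.047184983715749 bar lx -0.09619227265614903 spread [-0.0991 -0.0934] ly range -0.041433431853211605 0.040493117728004874 back -0.022460386649505646
 bar centre [0.587  0.0577] ex [ 0.9657 -0.2596]
 tab n 131 c [ 0.4473 -0.1422] cloud [ 0.4473 -0.1424  0.2308] rect ((447.2666931152344, -142.10398864746094), (30.67757797241211, 13.681718826293945), 6.398131370544434)
 axis ang 6.745511098608518
 hook 237 ((447.2259826660156, -142.89208984375), (47.34257888793945, 13.843246459960938), 6.452023029327393) [ 0.4477 -0.1414  0.2213]
 hook ang 6.009178521869657
 body axis [ 0.4463 -0.1456] 223
side screw [0.6779 0.0339 0.2603] z loop 0.23744238767330483
 theta -14.696511194342271 bar lx -0.09557419710071952 spread [-0.0992 -0.092 ] ly range -0.04182388245214758 0.04086333386625017 back -0.018869034693936252
 bar centre [0.5855 0.0581] ex [ 0.9673 -0.2537]
 tab n 102 c [ 0.4433 -0.1383] cloud [ 0.4444 -0.1414  0.229 ] rect ((443.0760803222656, -138.30372619628906), (30.022878646850586, 18.088964462280273), 0.8761683106422424)
 axis ang 1.8291728464626407
 hook 385 ((445.26641845703125, -144.016845703125), (46.609657287597656, 15.993461608886719), 4.492720603942871) [ 0.4445 -0.1408  0.2138]
 hook ang 5.970101064452809
 body axis [ 0.4455 -0.1457] 916
```

Call:
{"name": "step_arm", "arguments": {"steps": "-14 0 0 -7 0 0;-14 0 0 -7 0 0;-14 0 0 -7 0 0;-14 0 0 -7 0 0;-14 0 0 -7 0 0"}}

```text
t: 0.52
eef_pos: [0.167, -0.4975, 0.3017]
eef_rot: [[-0.0, 0.808, -0.589], [0.001, -0.589, -0.808], [-1.0, -0.0, -0.0]]
force: [-0.3, -1.0, -0.5]
grip_width: 1.003
```

Call:
{"name": "step_arm", "arguments": {"steps": "0 0 0 -7 0 0;0 0 0 -7 0 0;0 0 0 -7 0 0;0 0 0 -7 0 0;0 0 0 -7 0 0"}}

```text
t: 0.93
eef_pos: [0.167, -0.4976, 0.301]
eef_rot: [[-0.0, 1.0, -0.019], [0.001, -0.019, -1.0], [-1.0, -0.0, -0.001]]
force: [-0.3, 0.1, 0.2]
grip_width: 0.999
```

Call:
{"name": "step_arm", "arguments": {"steps": "0 0 0 -7 0 0;0 0 0 -7 0 0;0 0 0 -7 0 0;0 0 0 -7 0 0;0 0 0 -7 0 0"}}

```text
t: 1.35
eef_pos: [0.167, -0.4976, 0.301]
eef_rot: [[-0.0, 0.83, 0.558], [0.001, 0.558, -0.83], [-1.0, 0.0, -0.001]]
force: [-0.1, -0.5, -0.6]
grip_width: 1.0
```

Call:
{"name": "step_arm", "arguments": {"steps": "0 0 0 -7 0 0;0 0 0 -7 0 0;0 0 0 -7 0 0;0 0 0 -7 0 0;0 0 0 -7 0 0"}}

```text
t: 1.77
eef_pos: [0.167, -0.4976, 0.301]
eef_rot: [[-0.0, 0.36, 0.933], [0.001, 0.933, -0.36], [-1.0, 0.001, -0.0]]
force: [0.1, 0.5, -0.5]
grip_width: 1.0
```

Call:
{"name": "step_arm", "arguments": {"steps": "0 0 0 -7 0 0;0 0 0 -7 0 0;0 0 0 -7 0 0;0 0 0 -6.7 0 0;0 0 0 0 0 0"}}

```text
t: 2.18
eef_pos: [0.167, -0.4976, 0.301]
eef_rot: [[-0.0, -0.115, 0.993], [0.001, 0.993, 0.115], [-1.0, 0.001, -0.0]]
force: [0.5, -0.3, -0.6]
grip_width: 0.999
```

Call:
{"name": "step_arm", "arguments": {"steps": "0 21 21 0 0 0;0 21 21 0 0 0;0 21 21 0 0 0;0 21 21 0 0 0;0 21 21 0 0 0"}}

```text
t: 2.6
eef_pos: [0.2605, -0.3807, 0.3011]
eef_rot: [[-0.0, -0.104, 0.995], [0.0, 0.995, 0.104], [-1.0, 0.0, -0.0]]
force: [0.7, -0.9, 0.8]
grip_width: 1.003
```

Call:
{"name": "step_arm", "arguments": {"steps": "0 21 21 0 0 0;0 21 21 0 0 0;0 21 21 0 0 0;0 21 21 0 0 0;0 21 21 0 0 0"}}

```text
t: 3.02
eef_pos: [0.3535, -0.2648, 0.3012]
eef_rot: [[-0.0, -0.104, 0.995], [0.0, 0.995, 0.104], [-1.0, 0.0, -0.0]]
force: [0.7, -0.8, -0.3]
grip_width: 1.0
```

Call:
{"name": "step_arm", "arguments": {"steps": "0 21 21 0 0 0;0 21 21 0 0 0;0 21 21 0 0 0;0 21 21 0 0 0;0 26 25 0 0 0"}}

```text
t: 3.43
eef_pos: [0.4497, -0.1439, 0.3012]
eef_rot: [[-0.0, -0.104, 0.995], [-0.0, 0.995, 0.104], [-1.0, -0.0, -0.0]]
force: [-0.0, -0.6, -0.2]
grip_width: 1.003
```

Call:
{"name": "step_arm", "arguments": {"steps": "0 0 0 0 0 0;0 0 0 0 0 0"}}

```text
t: 3.6
eef_pos: [0.4499, -0.1436, 0.301]
eef_rot: [[-0.001, -0.108, 0.994], [0.0, 0.994, 0.108], [-1.0, 0.0, -0.001]]
force: [-0.4, -0.5, -0.2]
grip_width: 0.995
```

Call:
{"name": "step_arm", "arguments": {"steps": "25 1.4 -2.8 0 0 0;25 0 0 0 0 0;20 0 0 0 0 0;16 0 0 0 0 0;10 0 0 0 0 0"}}

```text
t: 4.02
eef_pos: [0.4451, -0.1444, 0.2036]
eef_rot: [[-0.002, -0.105, 0.995], [0.001, 0.995, 0.105], [-1.0, 0.001, -0.002]]
force: [-0.9, 1.2, 0.3]
grip_width: 0.998
```

Call:
{"name": "step_arm", "arguments": {"steps": "0 0 0 0 0 0"}}

```text
t: 4.1
eef_pos: [0.4449, -0.1442, 0.2035]
eef_rot: [[-0.003, -0.105, 0.994], [0.001, 0.994, 0.105], [-1.0, 0.002, -0.003]]
force: [0.3, -0.7, 0.2]
grip_width: 1.004
```

```bash
python3 - <<'E'
from workcell import snapshot
from h import *
for n,(a,b,c,e) in(("side",(340,140,520,280)),("top",(330,230,480,350))):
    d=snapshot(n); np.savez(f"{n}1.npz",**d)
    cv2.imwrite(f"pics/{n}1.png",cv2.resize(d["color"][b:e,a:c,::-1],None,fx=4,fy=4,interpolation=cv2.INTER_CUBIC))
E
```

```text
(no output)
```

View pics/side1.png

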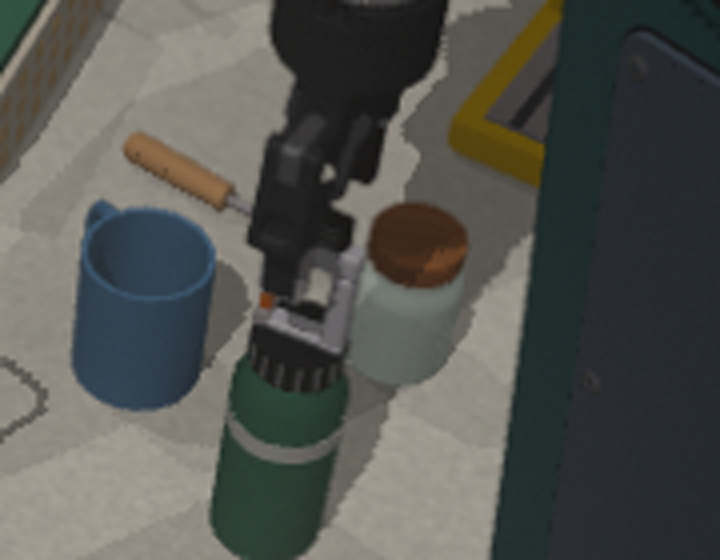

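View pics/top1.png

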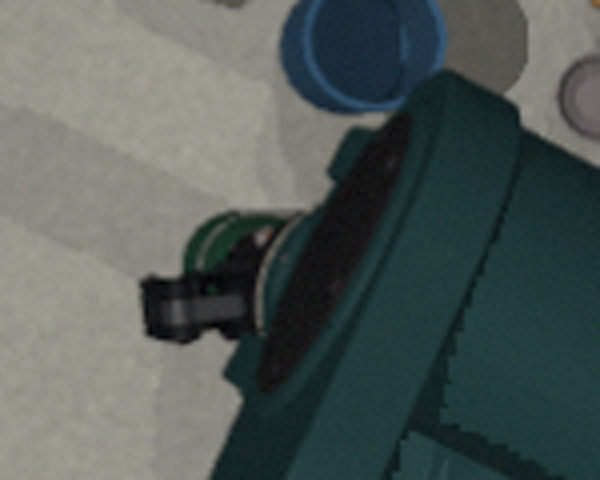

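The side picture shows the near finger covering the tab, straddling it at (300,260) in the crop, with nothing else in the way. I shift about 1 mm to centre, then close.

Call:
{"name": "step_arm", "arguments": {"steps": "-1 1.0 1.0 0 0 0;0 0 0 0 0 0"}}

```text
t: 4.37
eef_pos: [0.4476, -0.1431, 0.2072]
eef_rot: [[0.001, -0.108, 0.994], [-0.001, 0.994, 0.108], [-1.0, -0.001, 0.001]]
force: [0.6, 0.1, 0.7]
grip_width: 1.0
```

Call:
{"name": "step_arm", "arguments": {"steps": "0 0 0 0 0 0;0 0 0 0 0 0;0 0 0 0 0 0;0 0 0 0 0 0;0 0 0 0 0 0", "grip": 1, "newtons": 90}}

```text
t: 4.78
eef_pos: [0.4472, -0.1427, 0.2063]
eef_rot: [[-0.0, -0.109, 0.994], [-0.0, 0.994, 0.109], [-1.0, -0.0, -0.0]]
force: [0.1, -0.3, -1.2]
grip_width: 0.297
```

Call:
{"name": "step_arm", "arguments": {"steps": "0 0 0 0 0 0;0 0 0 0 0 0;0 0 0 0 0 0;0 0 0 0 0 0;0 0 0 0 0 0"}}

```text
t: 5.2
eef_pos: [0.4474, -0.1428, 0.2065]
eef_rot: [[0.0, -0.109, 0.994], [-0.0, 0.994, 0.109], [-1.0, -0.0, 0.0]]
force: [1.3, -1.2, 3.2]
grip_width: 0.123
```

Call:
{"name": "step_arm", "arguments": {"steps": "0 0 0 0 0 0;-5 0 0 0 0 0;-10 0 0 0 0 0;-12 0 0 0 0 0;-12 0 0 0 0 0"}}

```text
t: 5.62
eef_pos: [0.4468, -0.1424, 0.2456]
eef_rot: [[-0.001, -0.109, 0.994], [0.001, 0.994, 0.109], [-1.0, 0.001, -0.001]]
force: [-0.2, 0.6, -2.3]
grip_width: 0.12
```

Call:
{"name": "step_arm", "arguments": {"steps": "-10 0 0 0 0 0;-2 0 0 0 0 0;0 0 0 0 0 0;0 0 0 0 0 0"}}

```text
t: 5.95
eef_pos: [0.447, -0.1425, 0.2568]
eef_rot: [[-0.001, -0.109, 0.994], [0.0, 0.994, 0.109], [-1.0, 0.001, -0.001]]
force: [0.8, -1.0, -2.5]
grip_width: 0.121
```

```bash
python3 - <<'E'
from workcell import snapshot
from h import *
for n,(a,b,c,e) in(("side",(340,120,520,260)),):
    d=snapshot(n); np.savez(f"{n}2.npz",**d)
    cv2.imwrite(f"pics/{n}2.png",cv2.resize(d["color"][b:e,a:c,::-1],None,fx=4,fy=4,interpolation=cv2.INTER_CUBIC))
E
```

```text
(no output)
```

View pics/side2.png

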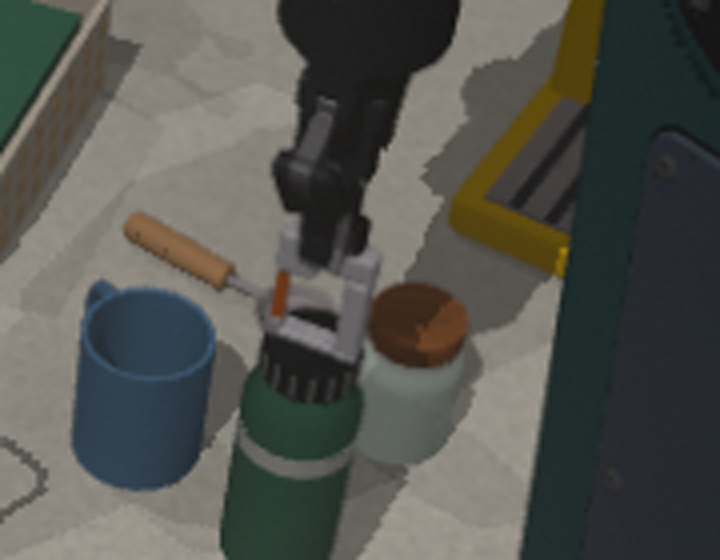

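The flask is lifted, hanging straight at (290,450) in the crop, with a 2.5 N load. Now I turn it to the stand's yaw and carry it over.

Call:
{"name": "step_arm", "arguments": {"steps": "0 0 0 4 0 0;0 0 0 5 0 0;0 0 0 5 0 0;0 0 0 5 0 0;0 0 0 2.1 0 0"}}

```text
t: 6.42
eef_pos: [0.4469, -0.1425, 0.2566]
eef_rot: [[-0.001, 0.261, 0.965], [0.001, 0.965, -0.261], [-1.0, 0.0, -0.001]]
force: [0.8, 0.6, -1.8]
grip_width: 0.123
```

Call:
{"name": "step_arm", "arguments": {"steps": "0 8 0 0 0 0;0 15 0 0 0 0;0 20 0 0 0 0;0 20 0 0 0 0;0 20 0 0 0 0"}}

```text
t: 6.83
eef_pos: [0.4684, -0.0611, 0.2569]
eef_rot: [[-0.001, 0.255, 0.967], [0.0, 0.967, -0.255], [-1.0, 0.0, -0.001]]
force: [-0.1, -0.5, -3.1]
grip_width: 0.12
```

Call:
{"name": "step_arm", "arguments": {"steps": "0 20 0 0 0 0;0 20 0 0 0 0;0 20 0 0 0 0;0 20 0 0 0 0;0 20 0 0 0 0"}}

```text
t: 7.25
eef_pos: [0.494, 0.0358, 0.2569]
eef_rot: [[-0.001, 0.254, 0.967], [0.0, 0.967, -0.254], [-1.0, 0.0, -0.001]]
force: [0.9, 0.0, -3.1]
grip_width: 0.122
```

Call:
{"name": "step_arm", "arguments": {"steps": "0 16 5 0 0 0;0 14 5 0 0 0;0 10 5 0 0 0;0 6 2 0 0 0;0 0 0 0 0 0"}}

```text
t: 7.67
eef_pos: [0.5227, 0.0751, 0.2568]
eef_rot: [[-0.001, 0.255, 0.967], [0.0, 0.967, -0.255], [-1.0, -0.0, -0.001]]
force: [-0.3, -1.1, -1.3]
grip_width: 0.126
```

Call:
{"name": "step_arm", "arguments": {"steps": "0 0 0 0 0 0;0 0 0 0 0 0;0 0 0 0 0 0"}}

```text
t: 7.92
eef_pos: [0.522, 0.0738, 0.2574]
eef_rot: [[-0.0, 0.257, 0.966], [-0.0, 0.966, -0.257], [-1.0, -0.0, -0.0]]
force: [-1.2, 0.7, -2.3]
grip_width: 0.122
```

```bash
python3 - <<'E'
from workcell import snapshot,r
from h import *
s=r.read_state();print(s["eef_pos"],s["eef_rot"],s["force"])
for n,(a,b,c,e) in(("side",(220,120,420,270)),("top",(230,140,390,260))):
    d=snapshot(n); np.savez(f"{n}3.npz",**d)
    cv2.imwrite(f"pics/{n}3.png",cv2.resize(d["color"][b:e,a:c,::-1],None,fx=4,fy=4,interpolation=cv2.INTER_CUBIC))
E
```

```text
[0.52203578 0.07376442 0.25735212] [[-5.68767327e-05  2.56819049e-01  9.66459504e-01]
 [-6.61081587e-05  9.66459502e-01 -2.56819053e-01]
 [-9.99999996e-01 -7.84978869e-05 -3.79912243e-05]] [-1.15439766  0.66850415 -2.30305851]
```

View pics/side3.png

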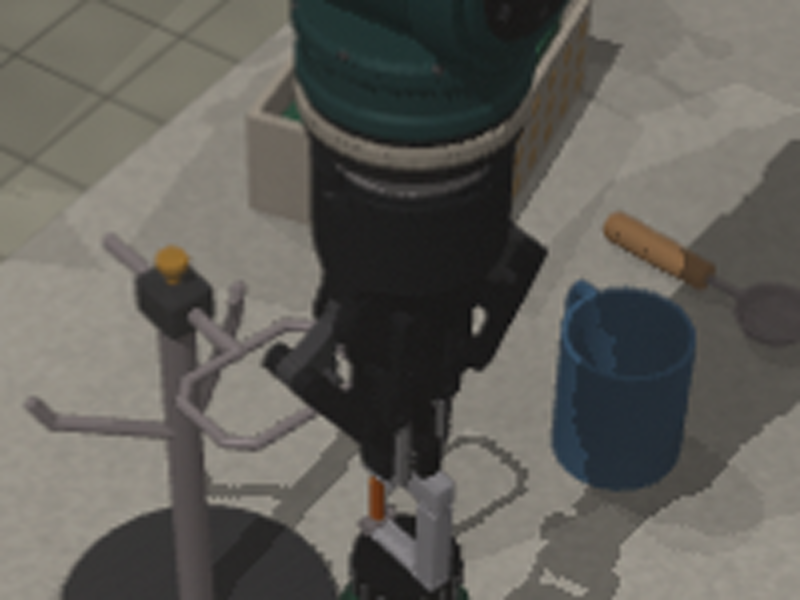

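View pics/top3.png

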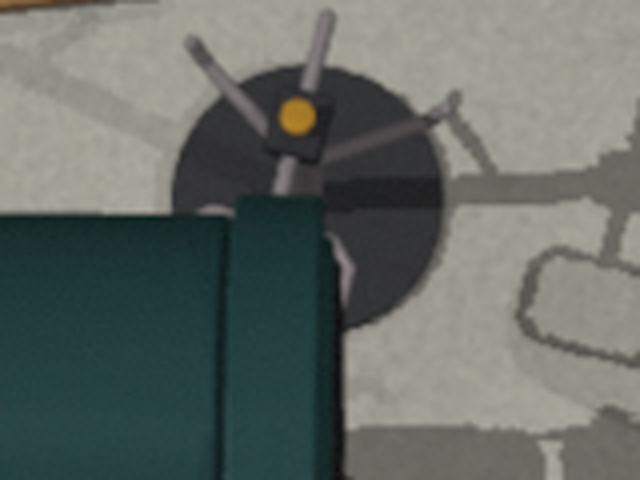

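Side picture: the gate (376,497 in the crop) faces the loop, and the flask is upright. I check its height against a projection.

```bash
python3 - <<'E'
from h import *
np.set_printoptions(precision=4,suppress=True)
for n,g in(("side2.npz",(0.447,-.1425,.2568+.0155,6.2)),("side3.npz",(.522,.0738,.2574+.0155,-14.9)),("side0.npz",(.447,-.1425,.222,6.2))):
    d=load(n);P=cloud(d);C=d["color"].astype(int)
    o=(C[...,0]>C[...,2]+60)&(C[...,0]>1.5*C[...,1])
    g=np.array(g);t=np.radians(g[3]);ex=np.array([np.cos(t),np.sin(t),0])
    mouth=g[:3]+ex*.023-[0,0,.038]
    pm=proj(d,mouth+np.array([0,0,1])*np.array([[.006],[0],[-.029]]));print(n,"pred top/mouth/hinge",pm.round(1).tolist())
    v,u=np.nonzero(o);s=(abs(u-pm[1,0])<15)&(abs(v-pm[1,1])<18)
    print(" orange u",u[s].min(),u[s].max(),"v",v[s].min(),v[s].max(),s.sum(),np.nanmin(P[v[s],u[s]],0),np.nanmax(P[v[s],u[s]],0),np.nanmedian(P[v[s],u[s]],0))
    # cloud of grey band ring / body axis
    b=(C[...,1]>C[...,0]+10)&(np.hypot(P[...,0]-g[0],P[...,1]-g[1])<.05)&(P[...,2]<.2)&(P[...,2]>.03)
    B=P[b]
    from scipy.optimize import least_squares
    def f(q): return np.hypot(B[:,0]-q[0]-q[2]*(B[:,2]-.1),B[:,1]-q[1]-q[3]*(B[:,2]-.1))-.03
    q=least_squares(f,[g[0],g[1],0,0],loss="soft_l1",f_scale=.002).x; print(" axis at z=.1 + slopes",q,len(B),"zmax",B[:,2].max())
E
```

```text
side2.npz pred top/mouth/hinge [[408.4, 184.9], [408.0, 187.2], [406.1, 198.4]]
 orange u 408 411 v 188 198 27 [ 0.4617 -0.1402  0.2116] [ 0.467  -0.1356  0.2348] [ 0.4641 -0.1382  0.2232]
 axis at z=.1 + slopes [ 0.4449 -0.144   0.011  -0.0273] 1175 zmax 0.18019005552019074
side3.npz pred top/mouth/hinge [[312.1, 234.5], [312.1, 236.9], [312.0, 248.0]]
 orange u 313 315 v 240 249 26 [0.5356 0.0684 0.2107] [0.5403 0.074  0.2339] [0.5376 0.0716 0.2206]
 axis at z=.1 + slopes [ 0.5208  0.0738  0.0153 -0.0238] 1194 zmax 0.18135606699273765
side0.npz pred top/mouth/hinge [[405.2, 204.1], [404.8, 206.3], [403.1, 216.8]]
 orange u 405 408 v 207 216 24 [ 0.4626 -0.1431  0.1575] [ 0.4679 -0.1376  0.1842] [ 0.4645 -0.1407  0.1737]
 axis at z=.1 + slopes [ 0.4458 -0.1469  0.0169 -0.0451] 872 zmax 0.13134593164312458
```

```bash
python3 - <<'E'
from h import *
for n,g in(("side0.npz",(.447,-.1425,.222)),("side1.npz",(.447,-.1425,.222)),("side2.npz",(0.447,-.1425,.2568+.0155)),("side3.npz",(.522,.0738,.2574+.0155))):
    d=load(n);C=d["color"].astype(float);G=C.mean(-1)
    g=np.array(g)
    # column along the axis, find band rows (bright) & cap/green edge & bottom edge
    hs=np.arange(-.235,-.03,.0005)
    toc=(d["origin"]-g); toc[2]=0; toc/=np.linalg.norm(toc)
    prof=[]
    for off in(-.006,-.003,0,.003,.006):
        side=np.cross(toc,[0,0,1])
        X=g+toc*.03+side*off+hs[:,None]*[0,0,1]
        p=proj(d,X).astype(np.float32)
        s=cv2.remap(d["color"].astype(np.float32),p[:,0].reshape(1,-1),p[:,1].reshape(1,-1),cv2.INTER_LINEAR)[0]; prof.append(s)
    s=np.mean(prof,0); rg=s[:,0]-s[:,1]  # green: negative
    b=(hs>-.12)&(hs<-.06); w=np.clip(rg[b]-rg[b].min()-0.6*(np.ptp(rg[b])),0,None); w2=hs[b]
    m=b&(rg>-5); print(n,"band h",(w*w2).sum()/w.sum(), "green edges", hs[(rg<-12)].min(),hs[(rg<-12)].max())
    print([f"{h*1000:.0f}:{x:.0f}/{y:.0f}" for h,x,y in zip(hs[::12],rg[::12],s[::12,0])])
E
```

```text
side0.npz band h -0.07063168419602649 green edges -0.21449999999999997 -0.08299999999999985
['-235:4/139', '-229:4/131', '-223:4/128', '-217:-2/99', '-211:-18/42', '-205:-18/41', '-199:-18/41', '-193:-18/42', '-187:-18/41', '-181:-18/40', '-175:-19/41', '-169:-18/41', '-163:-18/40', '-157:-18/40', '-151:-18/40', '-145:-19/40', '-139:-18/40', '-133:-1/95', '-127:1/101', '-121:-16/49', '-115:-19/39', '-109:-20/40', '-103:-20/40', '-97:-21/40', '-91:-22/41', '-85:-22/41', '-79:1/39', '-73:1/40', '-67:1/38', '-61:1/31', '-55:1/30', '-49:1/34', '-43:2/103', '-37:3/128', '-31:2/91']
side1.npz band h -0.0707003449412015 green edges -0.21449999999999997 -0.08249999999999985
['-235:5/149', '-229:4/141', '-223:4/137', '-217:-2/107', '-211:-19/46', '-205:-19/46', '-199:-19/46', '-193:-19/46', '-187:-19/46', '-181:-19/45', '-175:-19/45', '-169:-19/45', '-163:-19/44', '-157:-19/44', '-151:-19/44', '-145:-20/43', '-139:-20/44', '-133:-1/102', '-127:1/108', '-121:-17/53', '-115:-20/43', '-109:-21/42', '-103:-22/43', '-97:-23/43', '-91:-24/44', '-85:-24/44', '-79:1/42', '-73:1/42', '-67:1/40', '-61:
[... 538 characters left out ...]
/40', '-79:1/40', '-73:1/42', '-67:1/31', '-61:1/30', '-55:1/30', '-49:2/62', '-43:3/133', '-37:3/125', '-31:1/36']
side3.npz band h -0.07145722713828928 green edges -0.21649999999999997 -0.08449999999999985
['-235:5/142', '-229:4/141', '-223:4/140', '-217:-11/68', '-211:-17/42', '-205:-17/42', '-199:-17/42', '-193:-17/42', '-187:-18/41', '-181:-18/41', '-175:-18/41', '-169:-18/40', '-163:-18/41', '-157:-18/41', '-151:-18/40', '-145:-19/40', '-139:-11/63', '-133:2/100', '-127:-5/82', '-121:-19/39', '-115:-19/39', '-109:-20/39', '-103:-20/40', '-97:-21/41', '-91:-22/41', '-85:-15/40', '-79:1/35', '-73:1/35', '-67:1/29', '-61:1/30', '-55:1/37', '-49:1/56', '-43:2/85', '-37:3/113', '-31:3/118']
```

Edges read 2 mm lower after lifting, so the flask settled slightly; I raise it 2.5 mm and approach to just short of contact.

Call:
{"name": "step_arm", "arguments": {"steps": "-2.5 0 4 0 0 0;0 0 8 0 0 0;0 0 8 0 0 0;0 0 8 0 0 0;0 0 5 0 0 0"}}

```text
t: 8.43
eef_pos: [0.5555, 0.0654, 0.2595]
eef_rot: [[-0.0, 0.257, 0.967], [-0.0, 0.967, -0.257], [-1.0, -0.0, -0.0]]
force: [-0.0, 0.2, -1.1]
grip_width: 0.119
```

Call:
{"name": "step_arm", "arguments": {"steps": "0 0 0 0 0 0;0 0 0 0 0 0;0 0 0 0 0 0;0 0 0 0 0 0"}}

```text
t: 8.77
eef_pos: [0.554, 0.066, 0.2598]
eef_rot: [[-0.0, 0.256, 0.967], [0.0, 0.967, -0.256], [-1.0, 0.0, -0.0]]
force: [0.0, -0.3, -1.4]
grip_width: 0.123
```

```bash
python3 - <<'E'
from workcell import snapshot,r
from h import *
s=r.read_state();print(s["eef_pos"],s["force"])
for n,(a,b,c,e) in(("side",(240,180,360,270)),):
    d=snapshot(n); np.savez(f"{n}4.npz",**d)
    cv2.imwrite(f"pics/{n}4.png",cv2.resize(d["color"][b:e,a:c,::-1],None,fx=6,fy=6,interpolation=cv2.INTER_CUBIC))
E
```

```text
[0.55399703 0.06595022 0.25982954] [ 0.03466348 -0.30004823 -1.35728527]
```

View pics/side4.png

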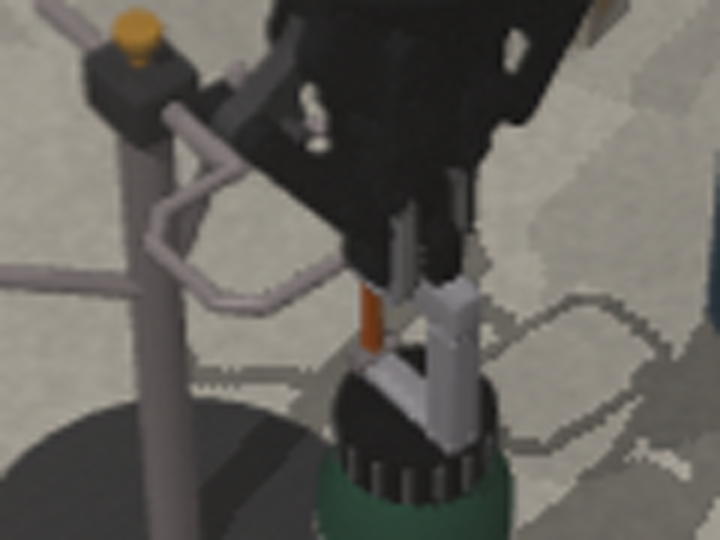

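The bar, at (330,270) in the crop, heads for the upper part of the orange gate, with a gap left. I now advance gently, watching the force.

Call:
{"name": "step_arm", "arguments": {"steps": "0 0 2 0 0 0;0 0 2 0 0 0;0 0 0 0 0 0"}}

```text
t: 9.07
eef_pos: [0.5584, 0.0647, 0.2598]
eef_rot: [[0.0, 0.256, 0.967], [-0.0, 0.967, -0.256], [-1.0, 0.0, 0.0]]
force: [1.1, -0.5, -2.2]
grip_width: 0.118
```

Call:
{"name": "step_arm", "arguments": {"steps": "0 0 2 0 0 0;0 0 2 0 0 0;0 0 0 0 0 0"}}

```text
t: 9.32
eef_pos: [0.5623, 0.0637, 0.2597]
eef_rot: [[-0.0, 0.256, 0.967], [0.0, 0.967, -0.256], [-1.0, -0.0, -0.0]]
force: [0.1, -0.2, -2.4]
grip_width: 0.123
```

Call:
{"name": "step_arm", "arguments": {"steps": "0 0 2 0 0 0;0 0 2 0 0 0;0 0 0 0 0 0"}}

```text
t: 9.57
eef_pos: [0.5659, 0.0627, 0.2596]
eef_rot: [[-0.001, 0.256, 0.967], [0.0, 0.967, -0.256], [-1.0, -0.0, -0.001]]
force: [-3.1, 0.2, -2.2]
grip_width: 0.121
```

Call:
{"name": "step_arm", "arguments": {"steps": "0 0 2 0 0 0;0 0 2 0 0 0;0 0 0 0 0 0"}}

```text
t: 9.82
eef_pos: [0.5699, 0.0617, 0.2597]
eef_rot: [[-0.0, 0.256, 0.967], [0.0, 0.967, -0.256], [-1.0, 0.0, -0.0]]
force: [-2.5, 0.9, -2.6]
grip_width: 0.12
```

Call:
{"name": "step_arm", "arguments": {"steps": "0 0 2 0 0 0;0 0 2 0 0 0;0 0 0 0 0 0"}}

```text
t: 10.07
eef_pos: [0.5738, 0.0607, 0.2596]
eef_rot: [[-0.0, 0.256, 0.967], [0.0, 0.967, -0.256], [-1.0, -0.0, -0.0]]
force: [-2.9, 1.0, -4.1]
grip_width: 0.126
```

Call:
{"name": "step_arm", "arguments": {"steps": "0 0 2 0 0 0;0 0 2 0 0 0;0 0 0 0 0 0"}}

```text
t: 10.32
eef_pos: [0.5778, 0.0596, 0.2596]
eef_rot: [[-0.0, 0.256, 0.967], [-0.0, 0.967, -0.256], [-1.0, -0.0, -0.0]]
force: [-2.7, 0.4, -5.4]
grip_width: 0.126
```

Call:
{"name": "step_arm", "arguments": {"steps": "0 0 2 0 0 0;0 0 2 0 0 0;0 0 0 0 0 0"}}

```text
t: 10.57
eef_pos: [0.5817, 0.0585, 0.2596]
eef_rot: [[0.0, 0.256, 0.967], [-0.0, 0.967, -0.256], [-1.0, -0.0, 0.0]]
force: [-1.6, -0.3, -5.2]
grip_width: 0.123
```

Call:
{"name": "step_arm", "arguments": {"steps": "0 0 1.5 0 0 0;0 0 1.5 0 0 0;0 0 0 0 0 0"}}

```text
t: 10.82
eef_pos: [0.5845, 0.0578, 0.2597]
eef_rot: [[0.0, 0.256, 0.967], [-0.0, 0.967, -0.256], [-1.0, 0.0, 0.0]]
force: [-1.7, 0.6, -7.0]
grip_width: 0.121
```

Call:
{"name": "step_arm", "arguments": {"steps": "0 0 1 0 0 0;0 0 1 0 0 0;0 0 0 0 0 0"}}

```text
t: 11.07
eef_pos: [0.5863, 0.0573, 0.2597]
eef_rot: [[0.0, 0.256, 0.967], [-0.0, 0.967, -0.256], [-1.0, -0.0, 0.0]]
force: [-1.9, 0.3, -5.4]
grip_width: 0.12
```

Call:
{"name": "step_arm", "arguments": {"steps": "0 0 1 0 0 0;0 0 0 0 0 0"}}

```text
t: 11.23
eef_pos: [0.5873, 0.0571, 0.2597]
eef_rot: [[0.0, 0.256, 0.967], [-0.0, 0.967, -0.256], [-1.0, -0.0, 0.0]]
force: [-2.0, 0.7, -7.0]
grip_width: 0.119
```

Call:
{"name": "step_arm", "arguments": {"steps": "0 0 1 0 0 0;0 0 0 0 0 0"}}

```text
t: 11.4
eef_pos: [0.5883, 0.0568, 0.2597]
eef_rot: [[0.0, 0.256, 0.967], [-0.0, 0.967, -0.256], [-1.0, -0.0, 0.0]]
force: [-1.4, 0.9, -6.1]
grip_width: 0.123
```

Call:
{"name": "step_arm", "arguments": {"steps": "0 0 1 0 0 0;0 0 0 0 0 0"}}

```text
t: 11.57
eef_pos: [0.5893, 0.0565, 0.2597]
eef_rot: [[0.0, 0.256, 0.967], [-0.0, 0.967, -0.256], [-1.0, -0.0, 0.0]]
force: [0.3, 0.3, -7.0]
grip_width: 0.12
```

Call:
{"name": "step_arm", "arguments": {"steps": "0 0 1 0 0 0;0 0 0 0 0 0"}}

```text
t: 11.73
eef_pos: [0.5903, 0.0563, 0.2597]
eef_rot: [[0.0, 0.256, 0.967], [-0.0, 0.967, -0.256], [-1.0, -0.0, 0.0]]
force: [-1.4, -0.5, -8.0]
grip_width: 0.123
```

Call:
{"name": "step_arm", "arguments": {"steps": "0 0 0 0 0 0;0 0 0 0 0 0"}}

```text
t: 11.9
eef_pos: [0.5904, 0.0563, 0.2597]
eef_rot: [[0.0, 0.256, 0.967], [-0.0, 0.967, -0.256], [-1.0, -0.0, 0.0]]
force: [1.7, -1.1, -9.1]
grip_width: 0.12
```

```bash
python3 - <<'E'
from workcell import snapshot,r
from h import *
s=r.read_state();print(s["eef_pos"],s["force"],s["torque"])
for n,(a,b,c,e) in(("side",(240,180,360,270)),):
    d=snapshot(n); np.savez(f"{n}5.npz",**d)
    cv2.imwrite(f"pics/{n}5.png",cv2.resize(d["color"][b:e,a:c,::-1],None,fx=6,fy=6,interpolation=cv2.INTER_CUBIC))
E
```

```text
[0.59035692 0.05625901 0.25965984] [ 1.73551461 -1.12313469 -9.10958747] [-0.10129053 -0.46464717 -0.03000326]
```

View pics/side5.png

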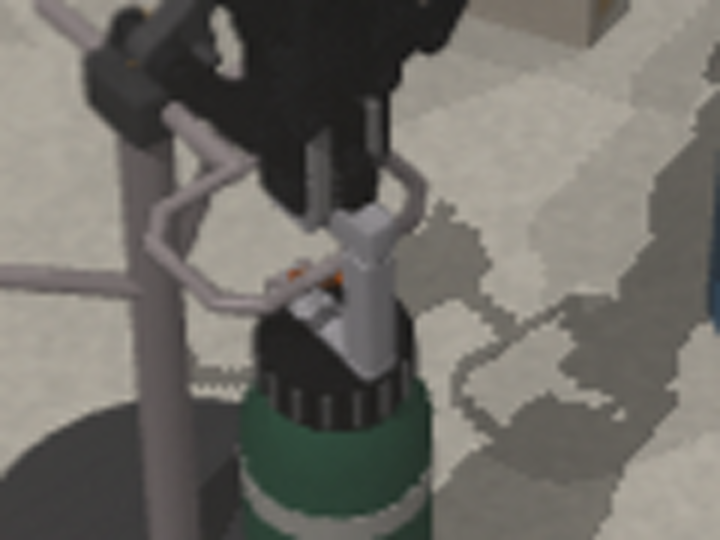

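The bar now lies inside the hook at about (320,270) in the crop, with the gate folded down under it, not yet sprung back. I continue in 1 mm steps.

Call:
{"name": "step_arm", "arguments": {"steps": "0 0 1 0 0 0;0 0 0 0 0 0"}}

```text
t: 12.12
eef_pos: [0.591, 0.0561, 0.2598]
eef_rot: [[-0.0, 0.256, 0.967], [0.0, 0.967, -0.256], [-1.0, 0.0, -0.0]]
force: [0.6, 0.3, -8.1]
grip_width: 0.12
```

Call:
{"name": "step_arm", "arguments": {"steps": "0 0 0 0 0 0"}}

```text
t: 12.2
eef_pos: [0.5911, 0.0561, 0.2598]
eef_rot: [[0.0, 0.256, 0.967], [-0.0, 0.967, -0.256], [-1.0, -0.0, 0.0]]
force: [1.5, -0.0, -8.6]
grip_width: 0.124
```

Call:
{"name": "step_arm", "arguments": {"steps": "0 0 0.8 0 0 0;0 0 0 0 0 0"}}

```text
t: 12.37
eef_pos: [0.5918, 0.0559, 0.2598]
eef_rot: [[0.0, 0.256, 0.967], [0.0, 0.967, -0.256], [-1.0, 0.0, 0.0]]
force: [1.8, 0.3, -8.1]
grip_width: 0.123
```

Call:
{"name": "step_arm", "arguments": {"steps": "0 0 0.8 0 0 0;0 0 0 0 0 0"}}

```text
t: 12.53
eef_pos: [0.5927, 0.0556, 0.2598]
eef_rot: [[0.0, 0.256, 0.967], [-0.0, 0.967, -0.256], [-1.0, -0.0, 0.0]]
force: [0.6, 0.7, -7.3]
grip_width: 0.121
```

```bash
cat > band.py <<'E'
from h import *
import sys
def edges(d,g,show=True):
    g=np.array(g); hs=np.arange(-.24,-.03,.0005)
    toc=(d["origin"]-g); toc[2]=0; toc/=np.linalg.norm(toc); side=np.cross(toc,[0,0,1]); prof=[]
    for off in(-.006,-.003,0,.003,.006):
        p=proj(d,g+toc*.03+side*off+hs[:,None]*[0,0,1]).astype(np.float32)
        prof.append(cv2.remap(d["color"].astype(np.float32),p[:,0].reshape(1,-1),p[:,1].reshape(1,-1),cv2.INTER_LINEAR)[0])
    s=np.mean(prof,0); rg=s[:,0]-s[:,1]; gm=rg<-12
    b=(hs>-.15)&(hs<-.105)&~gm
    return hs[gm].min(),hs[gm].max(),hs[b].mean()
E
python3 - <<'E'
from band import *
from workcell import snapshot,r
for n,g in(("side0",(.447,-.1425,.222)),("side2",(0.447,-.1425,.2568+.0155)),("side3",(.522,.0738,.2574+.0155)),("side4",(.554,.066,.2598+.0155)),("side5",(.5903,.0563,.2597+.0155))):
    print(n,np.round(edges(load(n+".npz"),g),4))
d=snapshot("side"); np.savez("side6.npz",**d); e=r.read_state()["eef_pos"]; print(np.round(edges(d,(e[0],e[1],e[2]+.0155)),4))
cv2.imwrite("pics/side6.png",cv2.resize(d["color"][180:270,240:360,::-1],None,fx=6,fy=6,interpolation=cv2.INTER_CUBIC))
E
```

```text
side0 [-0.2145 -0.083  -0.129 ]
side2 [-0.2165 -0.085  -0.1307]
side3 [-0.2165 -0.0845 -0.1322]
side4 [-0.217 -0.085 -0.132]
side5 [-0.217  -0.0855 -0.1317]
[-0.217  -0.085  -0.1322]
```

View pics/side6.png

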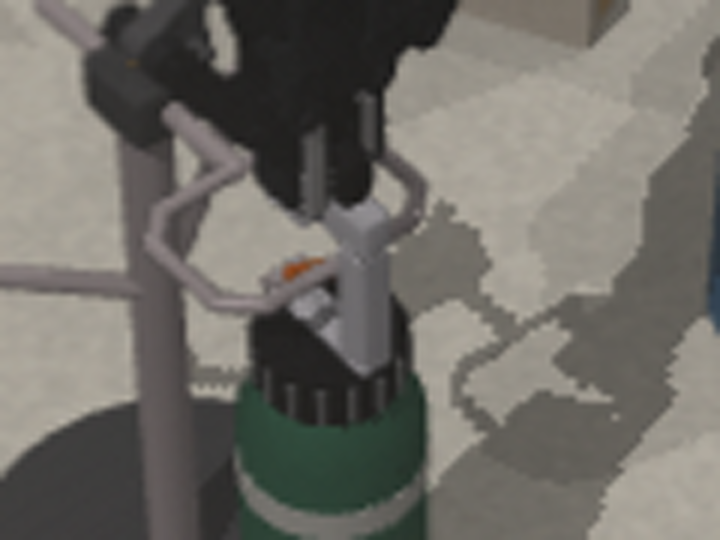

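No slip and no tilt; the gate (300,270 in the crop) still lies under the bar. I keep going.

Call:
{"name": "step_arm", "arguments": {"steps": "0 0 0.8 0 0 0;0 0 0 0 0 0"}}

```text
t: 12.75
eef_pos: [0.5936, 0.0555, 0.2602]
eef_rot: [[0.001, 0.256, 0.967], [-0.0, 0.967, -0.256], [-1.0, 0.0, 0.001]]
force: [-0.1, -0.2, -2.3]
grip_width: 0.119
```

Call:
{"name": "step_arm", "arguments": {"steps": "0 0 0.7 0 0 0;0 0 0 0 0 0"}}

```text
t: 12.92
eef_pos: [0.5942, 0.0553, 0.2601]
eef_rot: [[0.001, 0.256, 0.967], [-0.0, 0.967, -0.256], [-1.0, 0.0, 0.001]]
force: [0.1, -0.2, -2.3]
grip_width: 0.119
```

Snapped in: the force dropped to the weight alone. I wait, back off 3 mm to centre, look, then lower.

Call:
{"name": "step_arm", "arguments": {"steps": "0 0 -1 0 0 0;0 0 -1 0 0 0;0 0 -1 0 0 0;0 0 0 0 0 0;0 0 0 0 0 0"}}

```text
t: 13.33
eef_pos: [0.591, 0.0561, 0.2598]
eef_rot: [[0.0, 0.256, 0.967], [0.0, 0.967, -0.256], [-1.0, 0.0, 0.0]]
force: [-0.2, 0.3, -1.6]
grip_width: 0.123
```

```bash
python3 - <<'E'
from h import *
from workcell import snapshot,r
d=snapshot("side"); np.savez("side7.npz",**d); s=r.read_state(); print(s["eef_pos"],s["force"],s["torque"])
cv2.imwrite("pics/side7.png",cv2.resize(d["color"][180:270,240:360,::-1],None,fx=6,fy=6,interpolation=cv2.INTER_CUBIC))
E
```

```text
[0.59105765 0.05609973 0.25983229] [ 0.70416447  1.01374271 -1.26507623] [ 0.03785776 -0.01009251  0.05081624]
```

View pics/side7.png

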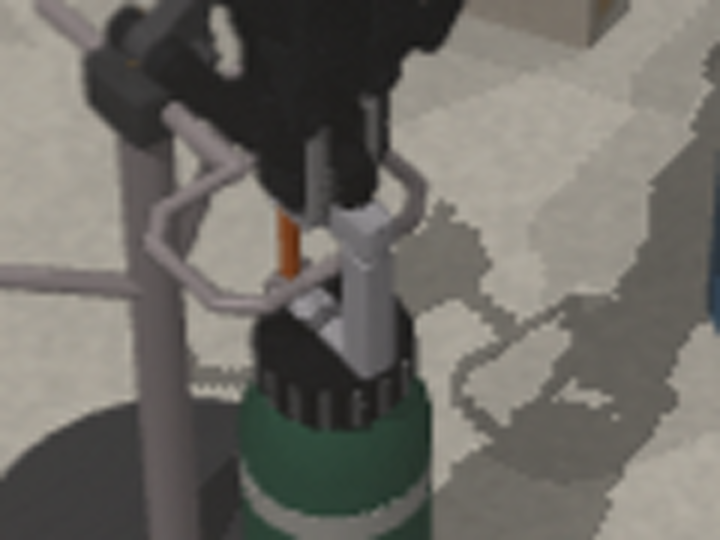

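The gate stands shut at (290,245) in the crop, with the bar inside. Lowering now.

Call:
{"name": "step_arm", "arguments": {"steps": "2 0 0 0 0 0;2 0 0 0 0 0;2 0 0 0 0 0;2 0 0 0 0 0;0 0 0 0 0 0"}}

```text
t: 13.8
eef_pos: [0.5909, 0.0561, 0.2512]
eef_rot: [[-0.001, 0.256, 0.967], [0.0, 0.967, -0.256], [-1.0, -0.0, -0.001]]
force: [-0.6, -1.1, -2.2]
grip_width: 0.124
```

Call:
{"name": "step_arm", "arguments": {"steps": "1 0 0 0 0 0;0 0 0 0 0 0"}}

```text
t: 13.97
eef_pos: [0.591, 0.0561, 0.2507]
eef_rot: [[-0.0, 0.256, 0.967], [0.0, 0.967, -0.256], [-1.0, -0.0, -0.0]]
force: [0.1, -0.2, -1.4]
grip_width: 0.12
```

Call:
{"name": "step_arm", "arguments": {"steps": "1 0 0 0 0 0;0 0 0 0 0 0"}}

```text
t: 14.13
eef_pos: [0.5911, 0.0561, 0.2497]
eef_rot: [[-0.0, 0.256, 0.967], [0.0, 0.967, -0.256], [-1.0, 0.0, -0.0]]
force: [0.4, 1.3, -3.0]
grip_width: 0.119
```

Call:
{"name": "step_arm", "arguments": {"steps": "0.7 0 0 0 0 0;0 0 0 0 0 0"}}

```text
t: 14.3
eef_pos: [0.5911, 0.0561, 0.249]
eef_rot: [[-0.0, 0.256, 0.967], [-0.0, 0.967, -0.256], [-1.0, -0.0, -0.0]]
force: [-0.7, 0.1, -2.0]
grip_width: 0.117
```

Call:
{"name": "step_arm", "arguments": {"steps": "0.7 0 0 0 0 0;0 0 0 0 0 0"}}

```text
t: 14.47
eef_pos: [0.5911, 0.0561, 0.2483]
eef_rot: [[-0.0, 0.256, 0.967], [0.0, 0.967, -0.256], [-1.0, -0.0, -0.0]]
force: [0.5, -0.6, -2.4]
grip_width: 0.118
```

Call:
{"name": "step_arm", "arguments": {"steps": "0.5 0 0 0 0 0;0 0 0 0 0 0"}}

```text
t: 14.63
eef_pos: [0.591, 0.0561, 0.2478]
eef_rot: [[-0.0, 0.256, 0.967], [0.0, 0.967, -0.256], [-1.0, -0.0, -0.0]]
force: [0.3, -0.4, -2.1]
grip_width: 0.12
```

Call:
{"name": "step_arm", "arguments": {"steps": "0.5 0 0 0 0 0;0 0 0 0 0 0"}}

```text
t: 14.8
eef_pos: [0.5911, 0.0561, 0.2473]
eef_rot: [[-0.0, 0.256, 0.967], [0.0, 0.967, -0.256], [-1.0, 0.0, -0.0]]
force: [-0.1, 0.0, -2.6]
grip_width: 0.118
```

Call:
{"name": "step_arm", "arguments": {"steps": "0.5 0 0 0 0 0;0 0 0 0 0 0"}}

```text
t: 14.97
eef_pos: [0.5911, 0.0561, 0.2468]
eef_rot: [[-0.0, 0.256, 0.967], [-0.0, 0.967, -0.256], [-1.0, -0.0, -0.0]]
force: [-0.0, -0.3, -2.1]
grip_width: 0.122
```

Call:
{"name": "step_arm", "arguments": {"steps": "0.5 0 0 0 0 0;0 0 0 0 0 0"}}

```text
t: 15.13
eef_pos: [0.5911, 0.0561, 0.2463]
eef_rot: [[0.0, 0.256, 0.967], [0.0, 0.967, -0.256], [-1.0, 0.0, 0.0]]
force: [0.3, 0.7, -1.2]
grip_width: 0.123
```

Call:
{"name": "step_arm", "arguments": {"steps": "0.5 0 0 0 0 0;0 0 0 0 0 0"}}

```text
t: 15.3
eef_pos: [0.5911, 0.0561, 0.2462]
eef_rot: [[0.001, 0.256, 0.967], [0.0, 0.967, -0.256], [-1.0, 0.0, 0.0]]
force: [-1.5, -0.4, 2.5]
grip_width: 0.118
```

Call:
{"name": "step_arm", "arguments": {"steps": "0.5 0 0 0 0 0;0 0 0 0 0 0"}}

```text
t: 15.47
eef_pos: [0.5912, 0.0561, 0.246]
eef_rot: [[0.001, 0.256, 0.967], [-0.0, 0.967, -0.256], [-1.0, 0.0, 0.001]]
force: [-1.2, 0.2, 8.0]
grip_width: 0.124
```

Seated on the bar. I ease off 0.7 mm and open.

Call:
{"name": "step_arm", "arguments": {"steps": "-0.7 0 0 0 0 0;0 0 0 0 0 0;0 0 0 0 0 0"}}

```text
t: 15.72
eef_pos: [0.5911, 0.0561, 0.2462]
eef_rot: [[0.0, 0.256, 0.967], [0.0, 0.967, -0.256], [-1.0, 0.0, 0.0]]
force: [-1.2, -0.7, 2.5]
grip_width: 0.124
```

Call:
{"name": "step_arm", "arguments": {"steps": "0 0 0 0 0 0;0 0 0 0 0 0;0 0 0 0 0 0", "newtons": 20}}

```text
t: 15.97
eef_pos: [0.5911, 0.0561, 0.2462]
eef_rot: [[0.0, 0.256, 0.967], [0.0, 0.967, -0.256], [-1.0, 0.0, 0.0]]
force: [-0.2, -0.1, 3.9]
grip_width: 0.122
```

Call:
{"name": "step_arm", "arguments": {"steps": "0 0 0 0 0 0;0 0 0 0 0 0;0 0 0 0 0 0;0 0 0 0 0 0;0 0 0 0 0 0", "grip": 0}}

```text
t: 16.38
eef_pos: [0.5911, 0.0561, 0.246]
eef_rot: [[-0.0, 0.256, 0.967], [0.0, 0.967, -0.256], [-1.0, 0.0, -0.0]]
force: [-0.6, 0.2, 0.3]
grip_width: 0.501
```

```bash
python3 - <<'E'
from h import *
from workcell import snapshot,r
d=snapshot("side"); np.savez("side8.npz",**d); s=r.read_state(); print(s["eef_pos"],s["force"],s["grip_width"])
cv2.imwrite("pics/side8.png",cv2.resize(d["color"][160:280,230:380,::-1],None,fx=5,fy=5,interpolation=cv2.INTER_CUBIC))
E
```

```text
[0.59104618 0.05607079 0.24601452] [ 0.52290613 -0.91340354 -0.71956409] 0.5031886372763428
```

View pics/side8.png

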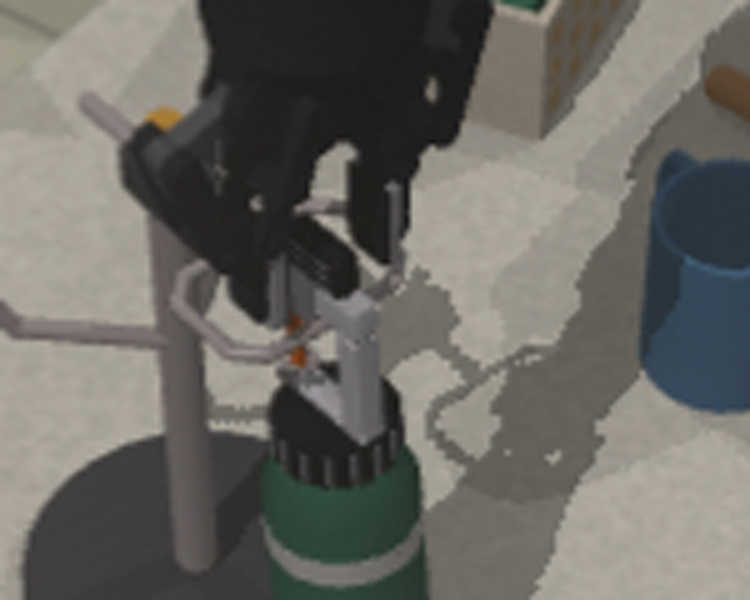

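The fingers are open beside the tab at (320,255) in the crop, and the flask hangs from the bar. I retreat straight up.

Call:
{"name": "step_arm", "arguments": {"steps": "-3 0 0 0 0 0;-6 0 0 0 0 0;-12 0 0 0 0 0;-20 0 0 0 0 0;-20 0 0 0 0 0"}}

```text
t: 16.85
eef_pos: [0.5908, 0.0561, 0.3081]
eef_rot: [[-0.0, 0.256, 0.967], [0.0, 0.967, -0.256], [-1.0, -0.0, -0.0]]
force: [0.4, -0.9, -0.1]
grip_width: 0.501
```

Call:
{"name": "step_arm", "arguments": {"steps": "-25 0 0 0 0 0;-25 0 0 0 0 0;0 0 -30 0 0 0;0 0 -30 0 0 0;0 0 -30 0 0 0"}}

```text
t: 17.27
eef_pos: [0.5035, 0.0792, 0.3576]
eef_rot: [[0.001, 0.257, 0.966], [0.0, 0.966, -0.257], [-1.0, 0.0, 0.001]]
force: [0.4, 0.3, 0.1]
grip_width: 0.499
```

Call:
{"name": "step_arm", "arguments": {"steps": "0 0 -30 0 0 0;0 0 0 0 0 0;0 0 0 0 0 0;0 0 0 0 0 0;0 0 0 0 0 0"}}

```text
t: 17.68
eef_pos: [0.4759, 0.0866, 0.357]
eef_rot: [[0.0, 0.257, 0.967], [-0.0, 0.967, -0.257], [-1.0, -0.0, 0.0]]
force: [0.1, -0.8, -0.2]
grip_width: 0.504
```

Call:
{"name": "step_arm", "arguments": {"steps": "0 0 0 0 0 0;0 0 0 0 0 0;0 0 0 0 0 0;0 0 0 0 0 0;0 0 0 0 0 0"}}

```text
t: 18.1
eef_pos: [0.4752, 0.0868, 0.357]
eef_rot: [[-0.0, 0.256, 0.967], [0.0, 0.967, -0.256], [-1.0, -0.0, -0.0]]
force: [0.5, -0.3, 0.4]
grip_width: 0.501
```

```bash
python3 - <<'E'
from h import *
from workcell import snapshot,r
import time
np.set_printoptions(precision=4,suppress=True)
from scipy.optimize import least_squares
s=r.read_state(); print(s["eef_pos"],s["force"],s["t"])
for k in range(2):
  d=snapshot("side");P=cloud(d);C=d["color"].astype(int)
  b=(C[...,1]>C[...,0]+10)&(np.hypot(P[...,0]-.588,P[...,1]-.057)<.06)&(P[...,2]<.19)&(P[...,2]>.01)
  B=P[b]
  q=least_squares(lambda q:np.hypot(B[:,0]-q[0]-q[2]*(B[:,2]-.1),B[:,1]-q[1]-q[3]*(B[:,2]-.1))-.03,[.59,.056,0,0],loss="soft_l1",f_scale=.002).x; print("axis@.1, slopes",q,len(B),B[:,2].max())
  m=(np.hypot(P[...,0]-.59,P[...,1]-.056)<.03)&(P[...,2]>.24)&(P[...,2]<.29)
  print("tab top z",np.percentile(P[m][:,2],[50,97]),P[m].mean(0))
cv2.imwrite("pics/side9.png",d["color"][:,:,::-1])
cv2.imwrite("pics/side9z.png",cv2.resize(d["color"][160:300,230:400,::-1],None,fx=4,fy=4,interpolation=cv2.INTER_CUBIC))
E
```

```text
[0.4752 0.0868 0.357 ] [ 0.5114 -0.3063  0.4162] 18.1
axis@.1, slopes [ 0.584   0.0577  0.0605 -0.0373] 1212 0.17426857355352232
tab top z [0.2567 0.2732] [0.5864 0.0611 0.2582]
axis@.1, slopes [ 0.5839  0.0577  0.0639 -0.0365] 1214 0.17300294547325823
tab top z [0.2575 0.2731] [0.5861 0.0613 0.2582]
```

View pics/side9z.png

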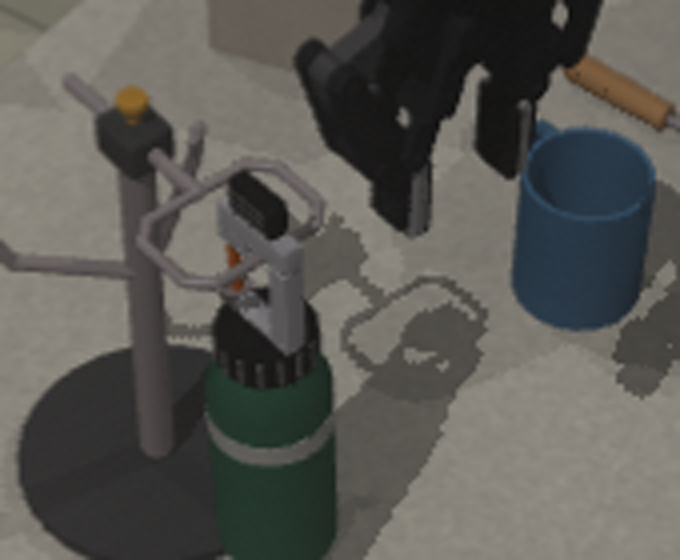

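View pics/side9.png

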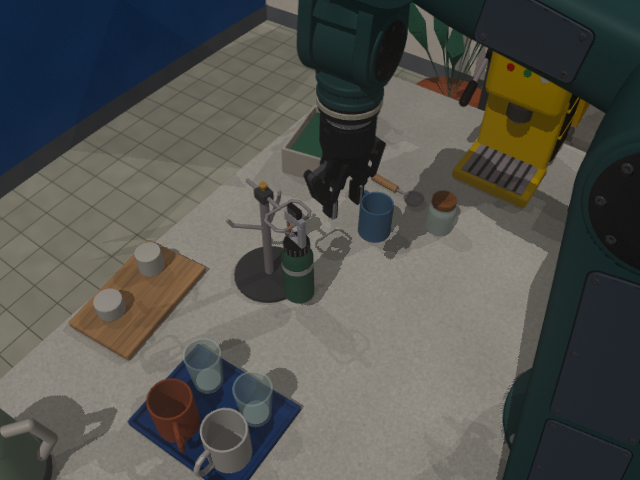

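The flask hangs almost upright from the bar with the gate shut at (235,270) in the crop. The other things are in place and the gripper is clear.

```bash
python3 -c "
from workcell import close_job
print(close_job())"
```

```text
the job is handed in; nothing more can be done
None
```

The flask now hangs from the loop's front bar by its snap hook with the gate shut, and I've handed the job in at about 18 s; it gave no verdict.

**How it went**
- I gripped the black tab, lifted the flask, turned it to the stand's angle and pushed the gate onto the bar.
- The wrist force rose to about 9 N, including roughly 2.3 N of flask weight, and then dropped when the bar slipped in.
- I checked in the picture that the gate had shut, then lowered the flask until the crown sat on the bar, let go and backed away.

**Last checks**
- **Hang:** the flask is still between two pictures and tilted about 0.07 rad. The crown seat is about 0.239 m above the counter, estimated from the top of the tab (allowed: 0.230 to 0.246).
- **Surroundings:** the gripper is clear, and the other things look unmoved in the final side view. I compared these by eye only.

**What disagreed**
- **Flask height after lifting:** the pictures put the flask about 2 mm lower than the arm's position did, so I raised it 2.5 mm before the push. When it seated, the height fitted the arm's reading better, with 0 to 1 mm of error.
- **Lowering:** the wrist read 8 N upward for a moment, about 10 N on the loop, so I eased off 0.7 mm before opening the gripper.
- **Gate travel:** the gate snapped after roughly 31 mm of travel, against the 24 to 30 mm given. I only knew the contact point to within a millimetre or two.

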